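# Seat the filter funnel

### The arm

A 7-joint arm with a two-finger parallel gripper is mounted at the origin on a cart in front of the work surface, level with it; the furniture and walls round the work are solid. World frame = base frame: x ahead of the robot, y to its left, z up, the work surface at z = 0. Lengths are in m, angles in rad, forces in N, time in s.
With the tool pointing down it reaches from about 0.425 to 0.925 m from the base axis. Payload 6.8 kg.
Tool frame: the origin (TCP) lies where the fingers leave the gripper's body, on its centre line; the fingertips stand 73 mm ahead of it and the grasp point (between the pads) lies 54 mm ahead of it; z points along the fingers, y is the direction in which the jaws open and shut (so a half turn about z gives the same grasp; the last joint's range is limited). The gripper opens to 85 mm and grips with 20 to 120 N. Pads are 22 mm wide; open, the fingers measure 114 mm over their backs; the gripper's body (76 mm by 85 mm) begins 54 mm behind the grasp point. The pads swing forward as they close: fully open they stand 13 mm farther back than shut.
Start: joints at [-1.376, 0.477, 0.022, 1.555, -0.011, 1.109, -0.083], TCP at [0.201, 0.644, 0.304] pointing down, gripper open.
Joint ranges: [-2.96, 2.96], [-0.34, 2.1], [-1.41, 1.46], [0.24, 2.44], [-1.37, 4.51], [0.17, 1.92], [-2.96, 2.96]. Speed limits (rad/s): [2.39, 2.39, 3.14, 3.14, 3.14, 3.14, 3.14].

### API

Orientations are given as a rotation vector (axis times angle).
In Python, from bench import r gives the robot as it stands.
- The arm moves only by the shell command python3 -m handwheel 'ROWS' [FORCE]. ROWS is JSON, a list that holds one entry, the list of rows, each a list of 7 numbers: the shift along the world's x, y, z in m, then the turn, a rotation vector about the world's x, y, z in rad, then the finger opening in m, from 0 to 0.0854. A call has 1 to 10 rows; each row shifts and turns the commanded pose from where the row before left it; what a row does not reach is not made up. A row lasts 1/12 s, in which the tool goes at most 41.7 mm and 7.16 degrees, less where a joint would pass 70% of its speed; a pose out of reach is approached as far as the arm can. A call is refused whole if a number of a shift passes 0.0417 or a number of a turn 0.125, either way. A call with a gripper value outside its range is refused whole. The fingers move at their own pace and stop on an object; FORCE is the grip in N (left out, the last holds). Time passes only in rows, so rows that do not move let the fingers close. It gives the time, the measured TCP pose, the force and the opening at its end, in the units of the state.
- r.get_obs(): the state, without advancing time (a new reading comes with each control period).
- r.grab_frame(name): name is "scene" or "side" or "wrist"; returns (picture, depth): 420x560x3 uint8, red, green, blue; 420x560 float32, m along the optical axis (not along the pixel's ray), 0 where there is no reading.
- r.get_calibration(name): a dict with "vertical_fov" (degrees; the focal length in pixels is half the picture's height over the tangent of half this angle, whatever the lens; pixels are square), "cx", "cy" (the principal point, pixels), "R" (3x3) and "t" (3): a world point X has camera coordinates R X + t; the wrist camera has in their place "T_tool_cam" (4x4, takes a point from camera to tool coordinates, whose origin is the TCP and whose axes are the flange's). Camera axes: x right, y down, z forward; pixel columns grow to the right and rows downward; lengths in m; the calibration is good to about 2 mm. A picture is of the moment at which its call begins: read the wrist's pose just before it. get_calibration takes no time and is no camera call.
- r.hand_in(): hands the job in, once; it reports no verdict.
Trained networks look in the newest picture that a camera, given by its name, has taken for a name from the list of things; names that differ only in an ending like _2 or _b are one class to them, and where a whole thing is asked for, a point or a joint stands for the part that bears it (a point fixed in the world has none). Each returns a list of dicts, best first, with "p" (0 to 1); they miss things now and then, are a little off and sometimes report something else, mostly with a low value. They report only what shows in the picture. A call takes as long as a camera call.
- r.masks_of(label, camera): "pixels" (420x560 bool, what is visible of it) and "at" ([column, row] in pixels, amid what is visible of it).
The state is a dict: "clock": time; "joints": joint angles; "qvel": joint speeds; "tau": joint torques, N m; "tcp_pos": TCP position; "orientation": TCP orientation; "contact_force": force on the tool from outside, world axes, zero at the start; "moment": the same for the moment, N m; "grip_width": finger opening in m.
Only numpy, scipy, OpenCV 4.12 (cv2) and the standard library are available. Lean on these libraries where they do the work, as an engineer would, in place of code of your own. Each camera call takes 0.05 s, during which the arm holds its last target.

### The job

Set up the filtering stand: take the blue-rimmed filter funnel out of the draining rack and lower it (do not drop it) into the black rubber cone of the stand until its taper sits fully home, then let go so that it stands upright by itself. Leave the red-rimmed funnel where it is in the rack.

Things in the scene. Friction and masses are not known exactly. Their poses are not given: they have to be found in the camera images.
- blue_funnel_cup (a point): Middle of the cup of the blue-rimmed funnel (loose, 0.09 kg, z up along its axis). Top down: open cup, 44 mm outside, 48 mm tall, 3 mm wall, upper half blue, lower white (this point: 24 mm under the rim, 24 mm over the cup's flat underside); white taper, 38 to 18 mm over 44 mm; stem 12 mm thick, 12 mm long, ending 80 mm below this point. Grip across the cup's outside from above.
- red_funnel_cup (a point): The same point of the red-rimmed funnel, alike in all but colour, in the rack's other hole, 100 mm from the blue one. To be left where it is.
- drain_rack: Grey draining rack, fixed: plate 60 mm along x, 190 mm along its y, top 72 mm above the worktop; origin at the centre of its foot. The funnels hang upright by the undersides of their cups in two plain 42 mm holes at y = +50 and -50 mm, either colour in either hole.
- seat (a point): Centre of the mouth (top rim) of the black rubber cone on the fixed round metal filtering stand (base 100 mm wide), 71 mm above the worktop; z up. Mouth 44 mm wide, 32 mm at 8 mm down, then a taper to 19 mm over 28 mm that matches the funnel's; open below. Fully home, the middle of the funnel's cup is about 30 mm above this point, on the same axis. A push of a few newtons is enough.

How it is judged:
On the way:
1. the blue-rimmed funnel is in the fingers with its lower end inside the cone (horizontal distance between blue_funnel_cup and seat below 0.015 m and z of blue_funnel_cup in the frame of seat below 0.06 m and contact force between the fingers and blue_funnel above 0.5 N), for 0.1 s.
At the end, for the whole second after the job is handed in: The blue-rimmed funnel stands in the rubber cone: its cup's middle within 10 mm sideways of the cone's axis and 20 to 40 mm above the cone's mouth (fully home is about 30 mm), leaning less than 10 degrees (horizontal distance between blue_funnel_cup and seat below 0.01 m and z of blue_funnel_cup in the frame of seat between 0.02 and 0.04 m and angle between blue_funnel_cup's own z axis and vertical below 0.175 rad); the robot touches nothing.
It fails at once if the red-rimmed funnel is moved by more than 30 mm (distance of red_funnel_cup from where it was at the start of the episode above 0.03 m).
It also fails if it takes over 35 s, if anything falls off the work surface, if the arm or the gripper's body presses on something with over 40 N, if the wrist force passes 120 N, or if a joint passes its speed limit or range.

## Working session

There is one attempt and no reset: what is moved stays moved. The work goes in short steps, Python scripts to look and compute and a shell command to move; the robot and the scene stay as the last step left them, time stands still between calls to the robot, and variables do not carry over. Pictures are saved under pics/ and viewed, and the job is handed in when it is done.

```bash
mkdir -p pics; ls; cat > h.py <<'E'
import numpy as np,cv2
from bench import r
def K(n):
    c=r.get_calibration(n); return 210/np.tan(np.radians(c['vertical_fov'])/2),c
def save(p,n): cv2.imwrite('pics/'+n,cv2.cvtColor(p,cv2.COLOR_RGB2BGR))
def cloud(n,d,o=None):
    f,c=K(n); v,u=np.mgrid[0:420,0:560]
    P=np.stack([(u-c['cx'])/f*d,(v-c['cy'])/f*d,d],-1)
    if 'R' in c: return (P-np.array(c['t']))@np.array(c['R'])
    T=np.array(c['T_tool_cam']); R=cv2.Rodrigues(np.array(o['orientation'],float))[0]
    return (P@T[:3,:3].T+T[:3,3])@R.T+np.array(o['tcp_pos'])
E
python3 - <<'E'
from h import *
o=r.get_obs(); print(o)
for n in ('scene','side'):
    p,d=r.grab_frame(n); save(p,n+'0.png'); W=cloud(n,d); np.save(n+'W.npy',W)
    print(n,K(n)[1].keys(), 'distortion?')
    for l in ('blue_funnel_cup','red_funnel_cup','seat','drain_rack'):
        for m in r.masks_of(l,n)[:2]:
            q=W[m['pixels']&(d>0)]
            print(n,l,round(m['p'],2),m['at'],len(q),np.percentile(q,[2,50,98],axis=0).round(3).tolist() if len(q) else '')
E
```

```text
pics
{'clock': 0.0, 'joints': array([-1.37610747,  0.47778318,  0.0223292 ,  1.55647293, -0.01148156,
        1.10929108, -0.08312852]), 'qvel': array([ 0.00014171, -0.00202477,  0.00079394, -0.00027982,  0.00065993,
        0.0009589 , -0.00059995]), 'tau': array([-2.77964045e-04, -5.96433592e+01,  1.60700910e+00, -2.81194121e+01,
        1.22710966e-02,  9.30697366e-03,  1.98756339e-05]), 'tcp_pos': array([0.20113787, 0.64384516, 0.30292767]), 'orientation': array([-4.73768954e-01, -3.10553194e+00,  2.86163906e-03]), 'contact_force': array([-0.24185316,  1.12227233, -0.41204012]), 'moment': array([-0.00097651, -0.03851423,  0.00202141]), 'grip_width': 0.08550705618544042}
scene dict_keys(['vertical_fov', 'cx', 'cy', 'R', 't']) distortion?
scene blue_funnel_cup 0.8 [247.2, 171.5] 355 [[0.471, 0.051, 0.072], [0.489, 0.06, 0.103], [0.51, 0.095, 0.12]]
scene red_funnel_cup 0.84 [228.5, 156.3] 307 [[0.46, 0.151, 0.074], [0.479, 0.158, 0.103], [0.501, 0.195, 0.12]]
scene seat 0.96 [308.9, 285.9] 1806 [[0.438, -0.33, -0.0], [0.475, -0.301, 0.041], [0.541, -0.245, 0.071]]
scene drain_rack 0.96 [244.8, 189.9] 871 [[0.45, 0.028, 0.004], [0.477, 0.047, 0.066], [0.521, 0.211, 0.074]]
side dict_keys(['vertical_fov', 'cx', 'cy', 'R', 't']) distortion?
side blue_funnel_cup 0.77 [250.5, 168.2] 440 [[0.47, 0.053, 0.071], [0.487, 0.06, 0.101], [0.51, 0.097, 0.119]]
side red_funnel_cup 0.9 [235.4, 156.3] 347 [[0.459, 0.152, 0.024], [0.476, 0.16, 0.103], [0.5, 0.195, 0.119]]
side seat 0.75 [238.8, 154.8] 375 [[0.459, 0.15, -0.343], [0.476, 0.16, 0.102], [0.744, 1.534, 0.119]]
side seat 0.56 [309.5, 276.3] 2827 [[0.439, -0.328, -0.0], [0.476, -0.303, 0.036], [0.538, -0.253, 0.069]]
side drain_rack 0.89 [253.6, 188.1] 1183 [[0.449, 0.029, 0.001], [0.478, 0.037, 0.045], [0.522, 0.214, 0.072]]
```

```bash
python3 - <<'E'
from h import *
from scipy.optimize import least_squares
for n in ('scene','side'):
    p,d=r.grab_frame(n); W=cloud(n,d)
    def fit(q,R,x0):
        s=least_squares(lambda c:np.hypot(q[:,0]-c[0],q[:,1]-c[1])-R,x0,loss='soft_l1',f_scale=.001); return s.x.round(4),len(q),np.abs(s.fun).mean().round(4)
    for l in ('blue_funnel_cup','red_funnel_cup'):
        m=r.masks_of(l,n)[0]; q=W[m['pixels']&(d>0)]
        # outer wall facing camera
        z=q[:,2]; c0=np.median(q,0)[:2]+[0,.015]
        rim=q[z>.1165]; print(n,l,'rim',fit(rim,.0205,c0), 'rim z',np.percentile(z,98).round(4), 'wall',fit(q[(z>.078)&(z<.112)],.022,c0))
    X=W.reshape(-1,3); X=X[d.ravel()>0]
    s=X[(abs(X[:,0]-.49)<.08)&(abs(X[:,1]+.29)<.08)&(X[:,2]>.0)]
    print('top z',np.percentile(s[:,2],[95,99]).round(4))
    t=s[s[:,2]>.064]; print(t.min(0),t.max(0),np.median(t,0),len(t))
    b=s[(s[:,2]>.003)&(s[:,2]<.03)];print('base',b.min(0),b.max(0))
    c=cv2.resize(p[120:340,140:400],None,fx=3,fy=3)[:600]; save(c,n+'1.png')
E
```

```text
scene blue_funnel_cup rim (array([0.492 , 0.0731]), 50, np.float64(0.0011)) rim z 0.1198 wall (array([0.4922, 0.074 ]), 225, np.float64(0.0016))
scene red_funnel_cup rim (array([0.4807, 0.1718]), 44, np.float64(0.0012)) rim z 0.1208 wall (array([0.4817, 0.1735]), 199, np.float64(0.0016))
top z [0.0661 0.0714]
[ 0.45904739 -0.30762992  0.06403592] [ 0.50810631 -0.25774075  0.07314673] [ 0.48967997 -0.27422507  0.06932841] 171
base [ 0.41125338 -0.35671094  0.0030069 ] [ 0.55671325 -0.21104485  0.02997108]
side blue_funnel_cup rim (array([0.4911, 0.0744]), 45, np.float64(0.0014)) rim z 0.1185 wall (array([0.4915, 0.0765]), 282, np.float64(0.0013))
side red_funnel_cup rim (array([0.4807, 0.1739]), 37, np.float64(0.0029)) rim z 0.119 wall (array([0.4811, 0.1758]), 205, np.float64(0.0013))
top z [0.067  0.0696]
[ 0.45942679 -0.30711992  0.06404908] [ 0.50829822 -0.2568485   0.0713167 ] [ 0.48614964 -0.27166333  0.06815995] 223
base [ 0.43338699 -0.33242955  0.00302716] [ 0.54686711 -0.24291767  0.02998703]
```

View pics/scene0.png

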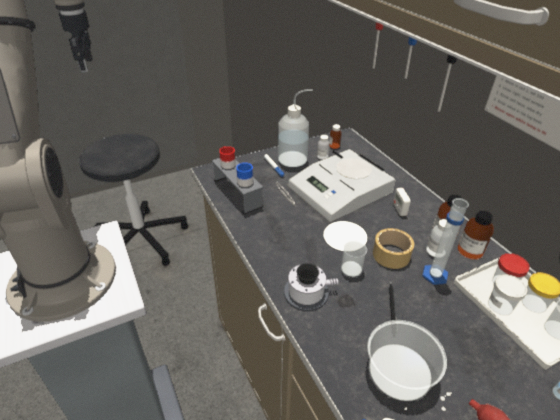

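View pics/side1.png

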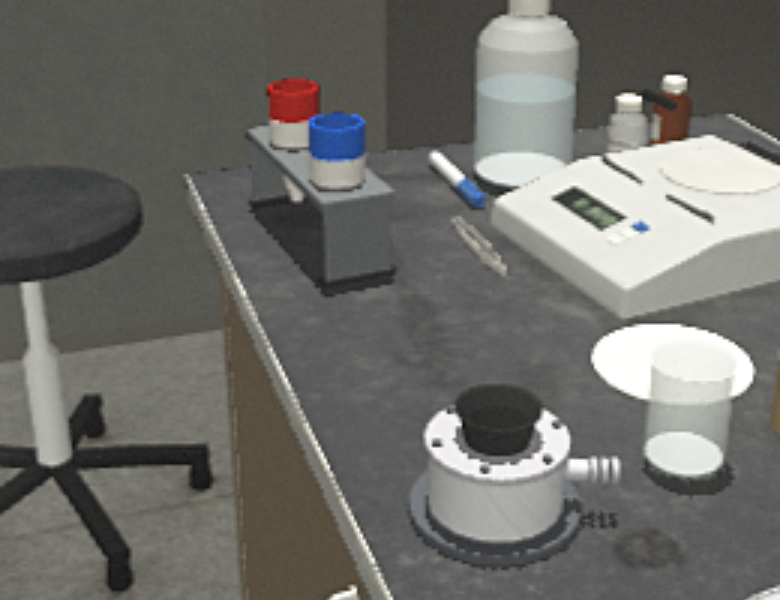

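The scene picture shows the red and blue cups in the rack at about (228,156) and (246,172). The stand with its black cone is at about (308,275). The blue and red fits are 99.6 mm apart with rims at 0.120, which agrees with the sizes given. Next I move over the blue cup with the jaws across the rack.

```bash
python3 -m handwheel '[[[0.017,-0.033,0,0,0,-0.07,0.085],[0.017,-0.033,0,0,0,-0.07,0.085],[0.017,-0.033,0,0,0,-0.07,0.085],[0.017,-0.033,0,0,0,-0.07,0.085],[0.017,-0.033,0,0,0,-0.07,0.085],[0.017,-0.033,0,0,0,-0.07,0.085],[0.017,-0.033,0,0,0,-0.07,0.085],[0.017,-0.033,0,0,0,-0.07,0.085],[0.017,-0.033,0,0,0,-0.07,0.085],[0.017,-0.033,0,0,0,-0.07,0.085]]]'
python3 -m handwheel '[[[0.017,-0.033,0,0,0,-0.07,0.085],[0.017,-0.033,0,0,0,-0.07,0.085],[0.017,-0.033,0,0,0,-0.07,0.085],[0.017,-0.033,0,0,0,-0.07,0.085],[0.017,-0.033,0,0,0,-0.07,0.085],[0.01,-0.02,0,0,0,-0.07,0.085],[0,0,0,0,0,-0.04,0.085],[0,0,0,0,0,0,0.085]]]'
python3 - <<'E'
from h import *
o=r.get_obs(); print(o['clock'],o['tcp_pos'],cv2.Rodrigues(o['orientation'])[0].round(3))
n='wrist';p,d=r.grab_frame(n); save(p,'w1.png'); W=cloud(n,d,o)
for l in ('blue_funnel_cup','red_funnel_cup'):
    for m in r.masks_of(l,n)[:2]:
        q=W[m['pixels']&(d>0)]; print(l,m['p'],m['at'],np.percentile(q,[2,50,98],axis=0).round(4).tolist())
        q=q[q[:,2]>.112]; (c,s,a)=cv2.minAreaRect(q[:,:2].astype('f4')*1000); print(c,s,cv2.minEnclosingCircle(q[:,:2].astype('f4')*1000))
E
```

```text
clock: 1.63
tcp_pos: [0.3718, 0.3126, 0.3042]
orientation: [-1.515, -2.752, -0.001]
contact_force: [0.1, 0.6, 1.1]
grip_width: 0.085
clock: 2.3
tcp_pos: [0.4669, 0.1277, 0.3041]
orientation: [2.104, 2.332, 0.001]
contact_force: [-0.2, 0.7, -0.8]
grip_width: 0.0852
2.3 [0.46687627 0.12767109 0.30414635] [[-0.103  0.995  0.001]
 [ 0.995  0.103  0.   ]
 [ 0.     0.001 -1.   ]]
red_funnel_cup 0.79 [304.8, 148.7] [[0.4615, 0.1564, 0.0768], [0.4834, 0.1739, 0.0794], [0.5003, 0.195, 0.1211]]
(480.8100280761719, 175.4652862548828) (42.42903518676758, 42.626136779785156) ((481.0817565917969, 175.4334259033203), 21.8050594329834)
```

View pics/w1.png

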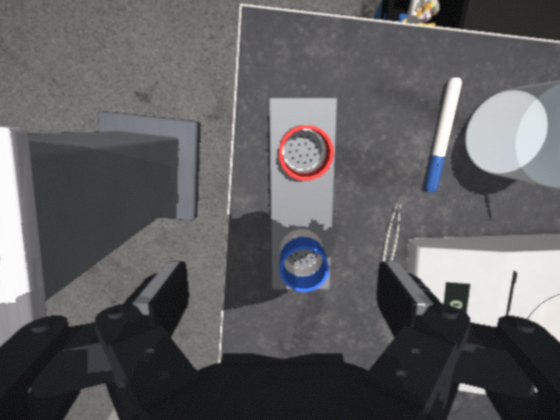

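The wrist view shows the blue rim at about (303,265) and red at (305,150), with the jaws across the rack. The network missed blue here, so I'll find it by colour.

```bash
python3 - <<'E'
from h import *
n='wrist';o=r.get_obs();p,d=r.grab_frame(n); W=cloud(n,d,o)
P=p.astype(int);m=(P[...,2]>P[...,0]+50)&(d>0)&(W[...,2]>.114)&(W[...,2]<.126)
m[:220]=0;m[:,:270]=0;m[:,340:]=0
q=W[m];print(len(q),q.min(0),q.max(0),cv2.minEnclosingCircle(q[:,:2].astype('f4')*1000),np.percentile(q[:,2],90))
E
```

```text
693 [0.47020633 0.05489129 0.11400786] [0.51319769 0.09809685 0.12178676] ((492.05145263671875, 76.37840270996094), 22.145313262939453) 0.12091133689339897
```

```bash
python3 -m handwheel '[[[0.0125,-0.026,0,0,0,0,0.085],[0.0125,-0.026,0,0,0,0,0.085],[0,0,-0.03,0,0,0,0.085],[0,0,-0.03,0,0,0,0.085],[0,0,-0.03,0,0,0,0.085],[0,0,-0.02,0,0,0,0.085],[0,0,0,0,0,0,0.085],[0,0,0,0,0,0,0.085]]]'
```

```text
clock: 3.17
tcp_pos: [0.4907, 0.0778, 0.1935]
orientation: [-2.096, -2.339, 0.003]
contact_force: [-0.4, -0.2, 0.5]
grip_width: 0.0853
```

```bash
python3 -m handwheel '[[[0.0013,-0.0018,-0.0215,0,0,0,0.085],[0,0,-0.0215,0,0,0,0.085],[0,0,0,0,0,0,0.085]]]'
python3 - <<'E'
from h import *
for n in ('side','wrist'):
    p,d=r.grab_frame(n); save(p if n=='wrist' else cv2.resize(p[80:280,150:400],None,fx=3,fy=3,interpolation=2),n+'2.png')
E
```

```text
clock: 3.42
tcp_pos: [0.492, 0.0761, 0.15]
orientation: [-2.096, -2.339, 0.002]
contact_force: [-1.0, -0.4, 1.0]
grip_width: 0.085
```

View pics/side2.png

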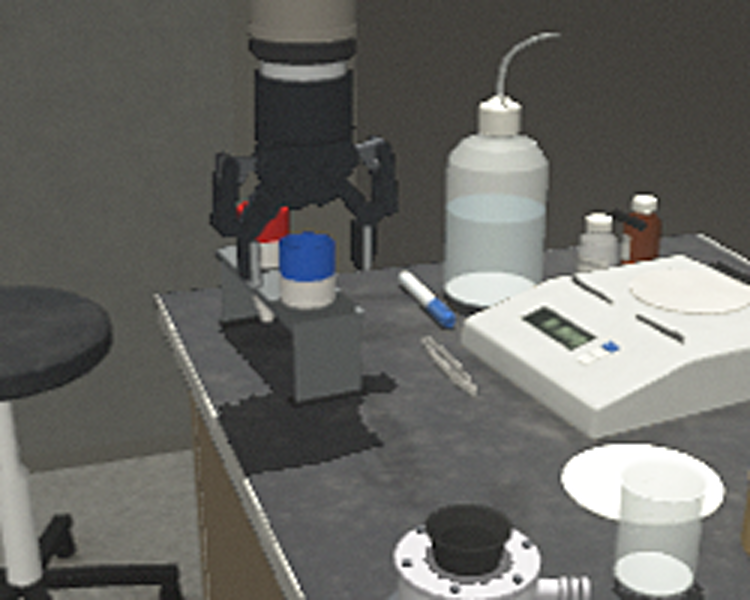

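View pics/wrist2.png

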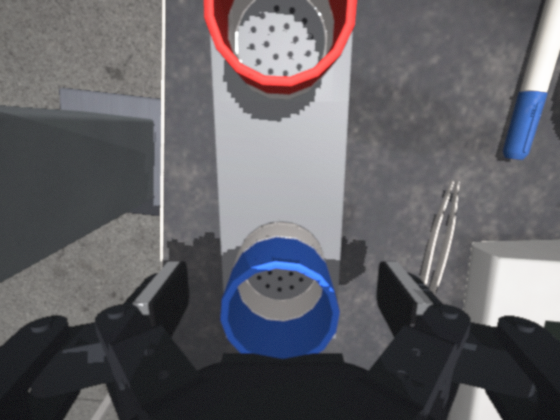

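The wrist view shows the cup centred between the fingers at column 280, and the red one clear. I'll check the position along y, then close.

```bash
python3 - <<'E'
from h import *
n='wrist';o=r.get_obs();p,d=r.grab_frame(n); W=cloud(n,d,o)
P=p.astype(int);m=(P[...,2]>P[...,0]+50)&(d>0)&(W[...,2]>.115)&(W[...,2]<.126)
m[:220]=0;m[:,:200]=0;m[:,350:]=0
q=W[m];print(len(q),q.min(0),q.max(0),cv2.minEnclosingCircle(q[:,:2].astype('f4')*1000))
E
python3 -m handwheel '[[[0,0,0,0,0,0,0.06],[0,0,0,0,0,0,0.05],[0,0,0,0,0,0,0.035],[0,0,0,0,0,0,0.035],[0,0,0,0,0,0,0.035],[0,0,0,0,0,0,0.035],[0,0,0,0,0,0,0.035]]]' 30
```

```text
3496 [0.4699912  0.05595399 0.11500169] [0.51305799 0.09832379 0.12219266] ((491.6311950683594, 76.35274505615234), 22.15382957458496)
clock: 4.15
tcp_pos: [0.4929, 0.0756, 0.1518]
orientation: [2.099, 2.338, 0.002]
contact_force: [-2.4, -0.3, 8.0]
grip_width: 0.0429
```

```bash
python3 -m handwheel '[[[0,0,0.01,0,0,0,0.035],[0,0,0.02,0,0,0,0.035],[0,0,0.03,0,0,0,0.035],[0,0,0.03,0,0,0,0.035],[0,0,0.02,0,0,0,0.035],[0,0,0,0,0,0,0.035]]]'
python3 - <<'E'
from h import *
for n in ('side','scene'):
    p,d=r.grab_frame(n); save(cv2.resize(p[80:280,150:400],None,fx=3,fy=3,interpolation=2),n+'3.png')
E
```

```text
clock: 4.65
tcp_pos: [0.4947, 0.0755, 0.2655]
orientation: [2.097, 2.335, 0.011]
contact_force: [0.5, 0.3, -0.6]
grip_width: 0.0435
```

View pics/side3.png

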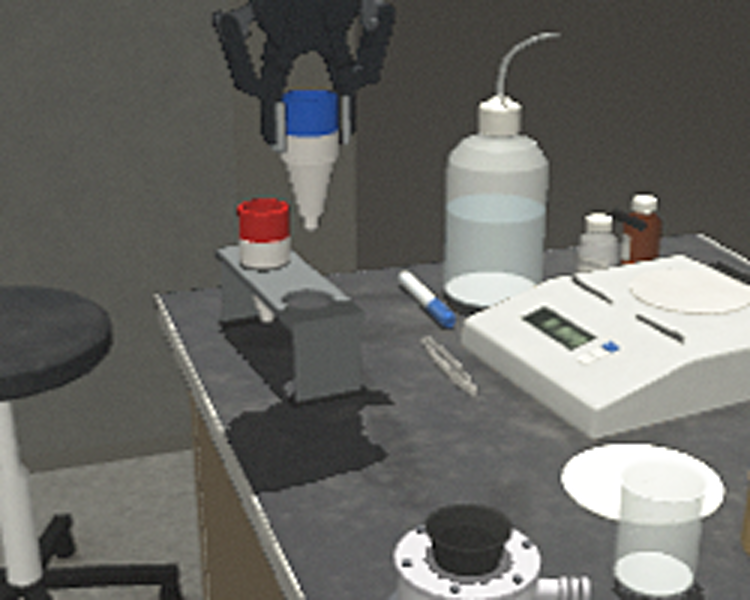

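The blue funnel hangs upright in the fingers at about (310,150), and red is still in its hole. I'll go just past the stand so the wrist camera sees the cone mouth clear of the held funnel.

```bash
python3 -m handwheel '[[[0,-0.02,0,0,0,0,0.035],[0,-0.032,0,0,0,0,0.035],[-0.001,-0.032,0,0,0,0,0.035],[-0.001,-0.032,0,0,0,0,0.035],[-0.001,-0.032,0,0,0,0,0.035],[-0.001,-0.032,0,0,0,0,0.035],[-0.001,-0.032,0,0,0,0,0.035],[-0.001,-0.032,0,0,0,0,0.035],[-0.001,-0.032,0,0,0,0,0.035],[-0.001,-0.032,0,0,0,0,0.035]]]'
python3 -m handwheel '[[[-0.001,-0.032,0,0,0,0,0.035],[-0.001,-0.032,0,0,0,0,0.035],[-0.001,-0.03,0,0,0,0,0.035],[0,-0.02,0,0,0,0,0.035],[0,0,0,0,0,0,0.035],[0,0,0,0,0,0,0.035]]]'
python3 - <<'E'
from h import *
o=r.get_obs(); print(o['clock'],o['tcp_pos'],cv2.Rodrigues(o['orientation'])[0].round(3).tolist())
n='wrist';p,d=r.grab_frame(n); save(p,'w4.png'); W=cloud(n,d,o); np.save('W4.npy',W)
for m in r.masks_of('seat',n)[:2]: print(m['p'],m['at'],np.percentile(W[m['pixels']&(d>0)],[2,50,98],axis=0).round(4).tolist())
E
```

```text
clock: 5.58
tcp_pos: [0.4834, -0.2336, 0.2594]
orientation: [-2.097, -2.336, 0.002]
contact_force: [0.2, 0.2, -1.7]
grip_width: 0.0433
clock: 6.08
tcp_pos: [0.4803, -0.3472, 0.2593]
orientation: [-2.1, -2.333, 0.002]
contact_force: [0.4, 0.7, -1.7]
grip_width: 0.0438
6.0833 [ 0.48030785 -0.34723169  0.25930845] [[-0.105, 0.994, -0.003], [0.994, 0.105, 0.001], [0.001, -0.003, -1.0]]
0.59 [294.2, 126.8] [[0.4419, -0.3203, 0.0074], [0.4841, -0.2807, 0.0524], [0.5367, -0.2402, 0.0717]]
```

View pics/w4.png

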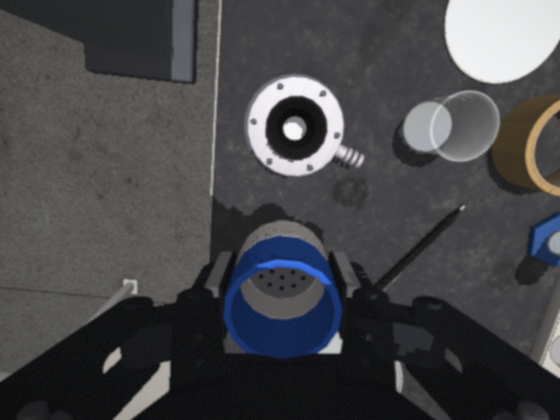

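The cone mouth shows clearly at about (294,127), and the held blue rim at about (283,310). I'll fit both.

```bash
python3 - <<'E'
from h import *
n='wrist';o=r.get_obs();p,d=r.grab_frame(n); W=cloud(n,d,o)
g=p.max(2).astype(int)
z=W[...,2]; v,u=np.mgrid[0:420,0:560]
m=(d>0)&(np.hypot(u-294,v-127)<48)
rim=m&(z>.064)&(z<.078)&(g<90); q=W[rim]; print('rim',len(q),np.percentile(q[:,2],[5,50,95]).round(4),q.min(0),q.max(0),cv2.minEnclosingCircle(q[:,:2].astype('f4')*1000))
hole=m&(z<.02)&(np.hypot(u-294,v-127)<15); print('hole',hole.sum(),W[hole].mean(0))
# metal disc
met=m&(g>110)&(z>.03)&(z<.062); q=W[met];print('metal',np.percentile(q[:,2],50),cv2.minEnclosingCircle(q[:,:2].astype('f4')*1000))
P=p.astype(int);b=(P[...,2]>P[...,0]+50)&(d>0)&(abs(u-283)<70)&(v>220)&(v<370)
q=W[b];t=q[:,2].max();print('blue',t,np.percentile(q[:,2],[1,50,99]))
zt=np.percentile(q[:,2],99);q=q[q[:,2]>zt-.004]; print(cv2.minEnclosingCircle(q[:,:2].astype('f4')*1000),'tilt fit',np.linalg.lstsq(np.c_[q[:,:2]-q[:,:2].mean(0),np.ones(len(q))],q[:,2],rcond=None)[0])
E
```

```text
rim 1565 [0.0647 0.0693 0.0719] [ 0.46024778 -0.30570267  0.06400261] [ 0.50752411 -0.25758558  0.07332637] ((483.8835144042969, -281.6227111816406), 24.22837257385254)
hole 389 [ 0.48489166 -0.28133289  0.01019933]
metal 0.05233426114501458 ((483.9317626953125, -280.3215637207031), 40.58378219604492)
blue 0.2606341703175244 [0.2040773  0.22121833 0.22890831]
((481.3037109375, -344.1098937988281), 22.161401748657227) tilt fit [-0.00412037  0.01603572  0.22741983]
```

```bash
python3 -m handwheel '[[[0.001,0.02,0,0,0,0,0.035],[0.002,0.03,0,0,0,0,0.035],[0,0.0135,0,0,0,0,0.035],[0,0,-0.015,0,0,0,0.035],[0,0,-0.015,0,0,0,0.035],[0,0,-0.01,0,0,0,0.035],[0,0,0,0,0,0,0.035],[0,0,0,0,0,0,0.035]]]'
cat > chk.py <<'E'
from h import *
import sys
from scipy.optimize import least_squares
o=r.get_obs(); print(o['clock'],o['tcp_pos'],o['contact_force'],o['grip_width'])
for n in ('scene','side'):
    p,d=r.grab_frame(n); W=cloud(n,d); P=p.astype(int)
    save(cv2.resize(p[180:340,210:410],None,fx=3.7,fy=3.7,interpolation=2),n+sys.argv[1]+'.png')
    b=(P[...,2]>P[...,0]+50)&(d>0)&(abs(W[...,1]+.28)<.05)&(abs(W[...,0]-.48)<.05)
    q=W[b]; print(n,'blue',len(q),np.percentile(q,[3,50,97],axis=0).round(4).tolist())
    X=W[(d>0)&(abs(W[...,1]+.282)<.022)&(abs(W[...,0]-.484)<.022)&(P.min(2)>120)&(W[...,2]>.075)]
    A=np.concatenate([X,q]); 
    for a,e in ((.085,.13),(.13,.158),(.158,.18)):
        s=A[(A[:,2]>a)&(A[:,2]<e)]
        if len(s)<20: continue
        print(a,len(s),np.percentile(s[:,:2],[3,97],axis=0).round(4).tolist())
    if len(q)>20:
        s=least_squares(lambda c:np.hypot(q[:,0]-c[0],q[:,1]-c[1])-.022,[.484,-.282],loss='soft_l1',f_scale=.001); print('wall',s.x)
E
python3 chk.py 5
```

```text
clock: 6.9
tcp_pos: [0.4844, -0.2824, 0.2206]
orientation: [-2.097, -2.338, 0.001]
contact_force: [0.1, -1.1, -0.0]
grip_width: 0.0434
6.9 [ 0.48443496 -0.28237617  0.22056826] [ 0.11786014 -1.11174191 -0.04866543] 0.043429241665582624
scene blue 275 [[0.4662, -0.3054, 0.1658], [0.4889, -0.2972, 0.179], [0.5039, -0.2659, 0.2024]]
0.085 73 [[0.4708, -0.2984], [0.4858, -0.2866]]
0.13 96 [[0.4658, -0.3035], [0.4966, -0.2654]]
0.158 191 [[0.4664, -0.3053], [0.5034, -0.2646]]
wall [ 0.48179965 -0.28271786]
side blue 563 [[0.4648, -0.3045, 0.1636], [0.4846, -0.2974, 0.1782], [0.503, -0.2627, 0.188]]
0.085 263 [[0.4705, -0.2974], [0.4919, -0.2825]]
0.13 307 [[0.4645, -0.3038], [0.498, -0.286]]
0.158 369 [[0.4663, -0.3046], [0.5007, -0.2628]]
wall [ 0.48312797 -0.28231797]
```

```bash
python3 -c "
import cv2,numpy as np
cv2.imwrite('pics/both5.png',cv2.resize(np.hstack([cv2.imread('pics/scene5.png'),cv2.imread('pics/side5.png')]),(800,320)))"
```

```text
(no output)
```

View pics/side5.png

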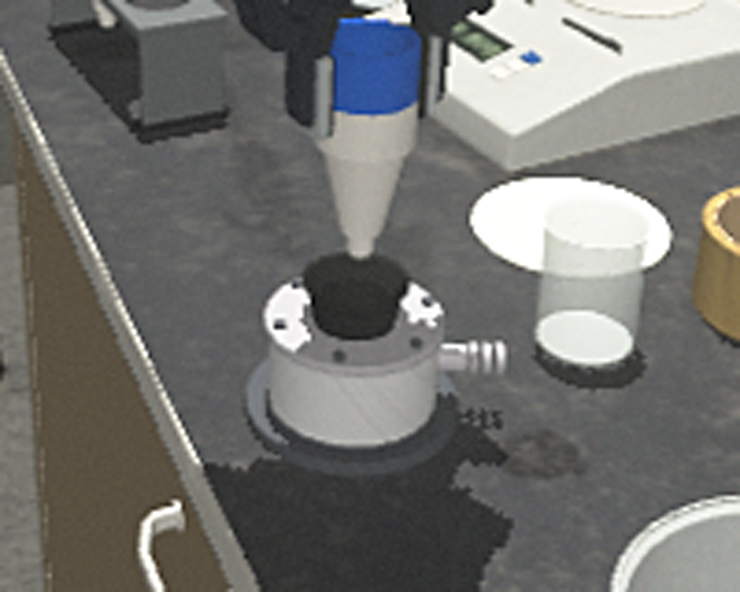

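View pics/scene5.png

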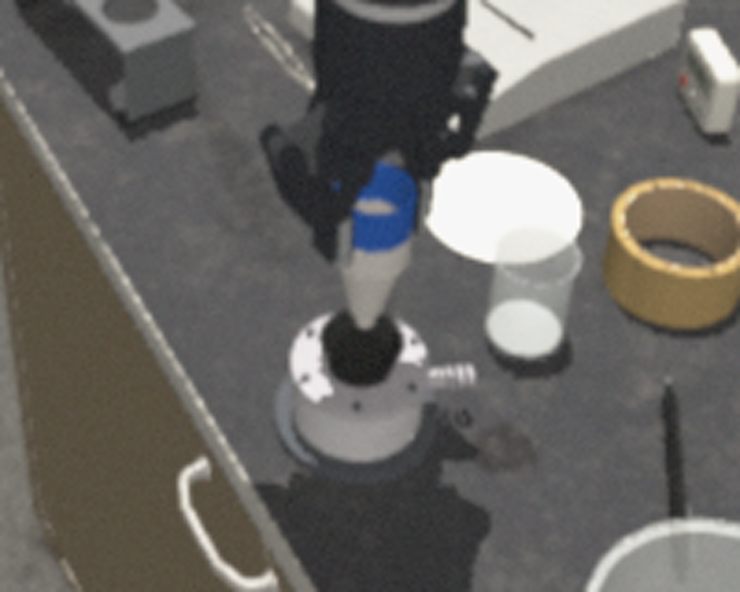

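Both views show the stem tip right over the cone mouth (side about (360,250)), and the fitted axes agree within about 1.5 mm. Now lowering.

```bash
python3 -m handwheel '[[[0.0005,0.0005,-0.01,0,0,0,0.035],[0,0,-0.01,0,0,0,0.035],[0,0,-0.01,0,0,0,0.035],[0,0,-0.008,0,0,0,0.035],[0,0,-0.006,0,0,0,0.035],[0,0,0,0,0,0,0.035]]]'
```

```text
clock: 7.5
tcp_pos: [0.4843, -0.2821, 0.1751]
orientation: [-2.097, -2.336, 0.002]
contact_force: [0.4, 0.5, -0.6]
grip_width: 0.043
```

Mid-cup is now at about 0.119, 48 mm above the mouth. I'll do the last 18 mm slowly.

```bash
python3 -m handwheel '[[[0,0,-0.004,0,0,0,0.035],[0,0,-0.004,0,0,0,0.035],[0,0,-0.003,0,0,0,0.035],[0,0,0,0,0,0,0.035]]]'; python3 -m handwheel '[[[0,0,-0.002,0,0,0,0.035],[0,0,-0.002,0,0,0,0.035],[0,0,0,0,0,0,0.035]]]'
```

```text
clock: 7.83
tcp_pos: [0.4849, -0.2823, 0.1654]
orientation: [-2.098, -2.338, 0.0]
contact_force: [0.7, -0.2, -1.5]
grip_width: 0.0434
clock: 8.08
tcp_pos: [0.4848, -0.2823, 0.1616]
orientation: [-2.098, -2.338, 0.0]
contact_force: [-0.3, 1.0, -1.6]
grip_width: 0.0435
```

```bash
python3 -m handwheel '[[[0,0,-0.002,0,0,0,0.035],[0,0,-0.001,0,0,0,0.035],[0,0,0,0,0,0,0.035]]]';python3 -m handwheel '[[[0,0,-0.001,0,0,0,0.035],[0,0,-0.001,0,0,0,0.035],[0,0,0,0,0,0,0.035]]]'
```

```text
clock: 8.33
tcp_pos: [0.4845, -0.2822, 0.1586]
orientation: [-2.097, -2.337, 0.0]
contact_force: [-2.1, 1.6, 1.4]
grip_width: 0.0435
clock: 8.58
tcp_pos: [0.4843, -0.2822, 0.1569]
orientation: [-2.097, -2.336, 0.0]
contact_force: [-5.0, 2.5, 5.3]
grip_width: 0.0437
```

Contact has started (5 N up, 5 N towards −x). I'll ease x back by 1 mm and press a little further.

```bash
python3 -m handwheel '[[[-0.001,0.0006,0,0,0,0,0.035],[0,0,-0.001,0,0,0,0.035],[0,0,0,0,0,0,0.035]]]';python3 -m handwheel '[[[-0.0005,0,-0.001,0,0,0,0.035],[0,0,0,0,0,0,0.035]]]'; python3 chk.py 6
```

```text
clock: 8.83
tcp_pos: [0.4839, -0.282, 0.1562]
orientation: [-2.098, -2.338, -0.0]
contact_force: [-4.6, 2.4, 6.7]
grip_width: 0.0433
clock: 9.0
tcp_pos: [0.4838, -0.282, 0.1559]
orientation: [2.098, 2.338, 0.002]
contact_force: [-3.9, 4.3, 12.0]
grip_width: 0.0432
9.0 [ 0.48383743 -0.28201969  0.15588658] [-3.90964381  4.31764337 12.04601416] 0.04321016560912565
scene blue 229 [[0.4664, -0.3051, 0.1016], [0.4894, -0.2972, 0.1143], [0.5032, -0.2662, 0.125]]
0.085 305 [[0.4664, -0.305], [0.503, -0.2649]]
wall [ 0.48150575 -0.28227901]
side blue 540 [[0.4651, -0.3034, 0.0987], [0.4847, -0.2959, 0.1125], [0.5017, -0.2616, 0.1228]]
0.085 666 [[0.4652, -0.3034], [0.5015, -0.2619]]
wall [ 0.48185165 -0.28141519]
```

View pics/side6.png

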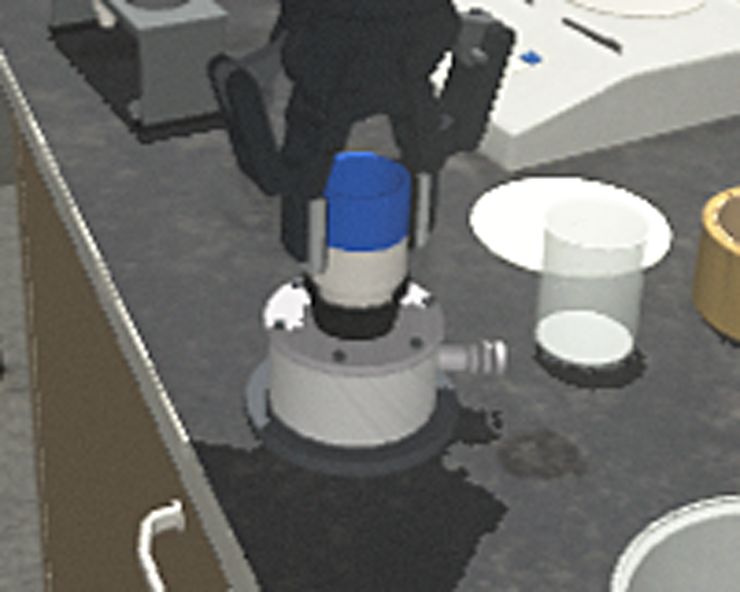

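The cup's underside sits just above the cone mouth (about (360,305)), and the blue band's lower edge at 0.100 matches fully home. I'll release and retreat upward.

```bash
python3 -m handwheel '[[[0,0,0,0,0,0,0.05],[0,0,0,0,0,0,0.06],[0,0,0,0,0,0,0.08],[0,0,0,0,0,0,0.085],[0,0,0,0,0,0,0.085],[0,0,0,0,0,0,0.085],[0,0,0,0,0,0,0.085]]]'; python3 chk.py 7
```

```text
clock: 9.68
tcp_pos: [0.4836, -0.2819, 0.1549]
orientation: [2.098, 2.338, -0.0]
contact_force: [-0.4, 0.4, 0.4]
grip_width: 0.0851
9.6833 [ 0.48364219 -0.28190825  0.15485331] [-0.42822937  0.42109804  0.42540742] 0.08505216492532985
scene blue 300 [[0.4621, -0.3043, 0.1016], [0.4823, -0.2907, 0.1142], [0.5032, -0.2642, 0.149]]
0.085 412 [[0.4626, -0.3042], [0.5027, -0.2639]]
wall [ 0.48236814 -0.28248194]
side blue 630 [[0.4623, -0.303, 0.0985], [0.4817, -0.2922, 0.1132], [0.502, -0.2614, 0.1229]]
0.085 785 [[0.4623, -0.3031], [0.5015, -0.2616]]
wall [ 0.48344846 -0.2814648 ]
```

View pics/side7.png

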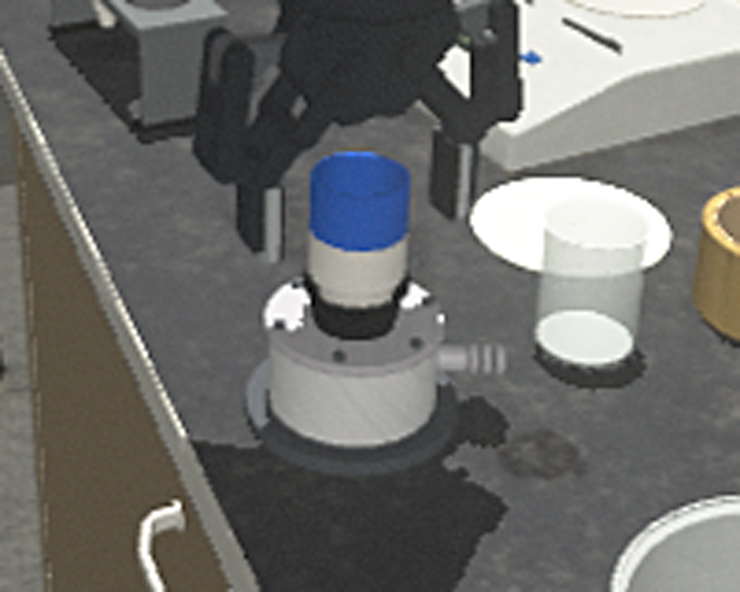

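The funnel stands upright and the fingers are clear on both sides. Retreating.

```bash
python3 -m handwheel '[[[0,0,0.02,0,0,0,0.085],[0,0,0.03,0,0,0,0.085],[0,0,0.03,0,0,0,0.085],[0,0,0.03,0,0,0,0.085],[0,0,0.02,0,0,0,0.085],[0,0,0,0,0,0,0.085],[0,0,0,0,0,0,0.085],[0,0,0,0,0,0,0.085]]]'; python3 chk.py 8
python3 - <<'E'
from h import *
p,d=r.grab_frame('side');W=cloud('side',d)
m=r.masks_of('red_funnel_cup','side')[0];print(m['p'],np.median(W[m['pixels']&(d>0)],0))
save(p,'side9.png')
E
```

```text
clock: 10.45
tcp_pos: [0.4832, -0.2815, 0.2842]
orientation: [-2.097, -2.338, 0.0]
contact_force: [0.1, 0.7, -0.5]
grip_width: 0.0851
10.45 [ 0.48320835 -0.28145398  0.28415603] [ 0.08931278  0.72782833 -0.47144589] 0.08509908807527815
scene blue 339 [[0.4626, -0.3046, 0.1017], [0.4826, -0.2842, 0.1148], [0.5032, -0.263, 0.1246]]
0.085 453 [[0.4626, -0.3045], [0.503, -0.263]]
wall [ 0.48362368 -0.28369766]
side blue 627 [[0.4623, -0.3032, 0.0985], [0.4816, -0.2915, 0.1131], [0.5018, -0.2616, 0.123]]
0.085 785 [[0.4623, -0.3032], [0.5013, -0.2618]]
wall [ 0.48355227 -0.2816335 ]
0.95 [0.47827911 0.15954184 0.09913369]
```

View pics/side9.png

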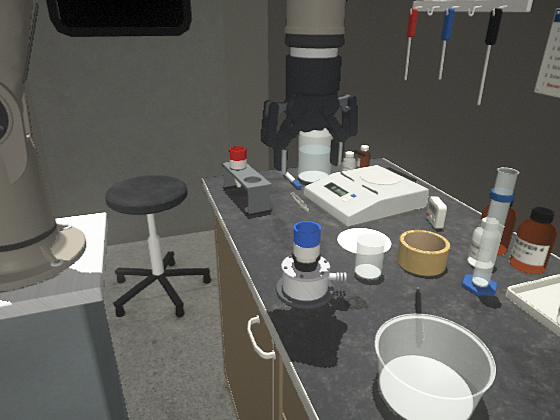

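The blue funnel stands upright in the cone at (307,240), red is still in the rack at (238,157), and the gripper is well clear.

```bash
python3 -c "
from bench import r
print(r.hand_in())"
```

```text
the job is handed in; nothing more can be done
None
```

The blue-rimmed funnel is standing upright in the rubber cone, and I handed the job in at about 10.6 s. I gripped it across the cup with the jaws across the rack, lifted it out and lowered it into the cone. I then pressed it home with about 12 N, let go and backed off upward.

**Last checks:**
- **Position:** the fitted cup axis was about (0.4836, −0.2826) and the cone axis (0.484, −0.2816), about 1 mm apart and within the 10 mm allowed.
- **Height:** the cup's middle was about 0.100 m up, roughly 29 mm above the mouth. Fully home is about 30 mm.
- **Lean:** it showed no visible lean in the side picture; I did not measure the angle at the end.
- **Robot clear:** the gripper was open and about 0.13 m higher than at the release, with contact force near zero.
- **Red funnel:** it is still in its hole, and its measured point shifted only about 2–4 mm, which is measurement noise.

**What disagreed:**
- The network missed the blue cup in the wrist picture, so I located it there by colour.
- The cameras differed by up to about 3 mm in y.
- When I closed on the cup in the rack there was a brief 8 N upward force, probably the fingertips touching the rack plate.

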